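# Prop the calculator against the carton

## Robot

A 6-joint arm with a two-finger parallel gripper is mounted at the origin on a cart in front of the work surface, level with it; the furniture and walls round the work are solid. World frame = base frame: x ahead of the robot, y to its left, z up, the work surface at z = 0. Lengths are in m, angles in degrees, forces in N, time in s.
With the tool pointing down it reaches from about 0.25 to 0.8 m from the base axis. Payload 8.5 kg.
Tool frame: the origin (TCP) lies on the front face of the gripper's body, between the roots of the fingers; the fingertips stand 73 mm ahead of it and the grasp point (between the pads) lies 54 mm ahead of it; z points along the fingers, y is the line along which they close (so a half turn about z gives the same grasp; the last joint's range is limited). The gripper opens to 85 mm and grips with 20 to 120 N. Pads are 22 mm wide; open, the fingers measure 114 mm over their backs; the gripper's body (76 mm by 85 mm) begins 54 mm behind the grasp point. The pads swing forward as they close: fully open they stand 13 mm farther back than shut.
Start: joints at [-74.37, 13.648, -0.773, 75.585, 0, 90], TCP at [0.141, -0.506, 0.304] pointing down, gripper open.
Joint ranges: [-152.45, 152.45], [-59.26, 108.67], [-65.41, 83.53], [-104.44, 129.93], [-82.83, 76.93], [-180, 180]. Speed limits (degrees/s): [127.2, 127.2, 159.86, 180, 180, 180].

## Interface

Orientations are given as [roll, pitch, yaw] about the fixed x, y, z axes, in that order (R = Rz(yaw) Ry(pitch) Rx(roll)).
In Python, from plant import readout, camera, camera_info, ctrl gives the robot as it stands.
- The arm moves only by the tool arm_command, never from a script. Its argument "motion" is a list that holds one entry, the list of rows, each a list of 4 numbers: the shift along the tool's x, y, z as a fraction of full scale, then the turn about the tool's z as a fraction of full scale. In form: [[[dx, dy, dz, twist], ...]]. A call has 1 to 20 rows; each row is the pose to reach, as a shift and turn from the pose commanded when the call began, along the tool's axes at that moment; what a row does not reach only later rows make up. Full scale, the value 1, is 750 mm for a shift and 30 degrees for a turn. A row lasts 1/12 s, in which the tool goes at most 41.7 mm and 7.16 degrees, less where a joint would pass 70% of its speed; a pose out of reach is approached as far as the arm can. A call with a number of a shift or a turn outside -1 to 1 is refused whole. A call with a gripper value outside its range is refused whole. "fingers" is the opening, from 0 (shut) to 1 (fully open), set as the call begins (left out, the last holds). The fingers move at their own pace and stop on an object; the grip force is fixed at half the most. Time passes only in rows, so rows that repeat a pose let the fingers close. It gives the time, the measured TCP pose, the force, the opening and the grip force at its end, in the units of the state.
- readout.state(): the state, without advancing time (a new reading comes with each control period).
- camera(name): name is "scene" or "top" or "wrist"; returns the picture (480x640x3 uint8, red, green, blue); there is no depth.
- camera_info(name): a dict with "mtx" (3x3 intrinsics, pixels), "origin" and "orientation" of the camera in the world. Camera axes: x right, y down, z forward; pixel columns grow to the right and rows downward; lengths in m; the calibration is good to about 2 mm. A picture is of the moment at which its call begins: read the wrist's pose just before it. camera_info takes no time and is no camera call; for the wrist camera it gives the pose at the moment of the call.
- ctrl.job_done(): hands the job in; it is judged then, once.
The state is a dict: "clock": time; "q": joint angles; "joint_velocities": joint speeds; "tau": joint torques, N m; "tcp_pos": TCP position; "eef_rot": TCP orientation; "contact_force": force on the tool from outside, world axes, zero at the start; "torque": the same for the moment, N m; "opening": finger opening in m; "grip_force": force on a finger pad.
Only numpy, scipy, OpenCV 4.12 (cv2) and the standard library are available. Lean on these libraries where they do the work, as an engineer would, in place of code of your own. Each camera call takes 0.05 s, during which the arm holds its last target. There are 200 camera calls.

## Task

Take the calculator out of the wooden two-slot rack and prop it up against the near long side of the blue carton, close to the middle of that side and square to it. It must stand on the bench on its short end with the display at the top and the keys towards the robot, leaning back on the carton at a clear, safe angle (about 20 degrees from upright) so that it stays by itself. Do not push the carton away or tip it, and leave the metal plate in the rack.

Things in the scene. Friction and masses are not known exactly. Their poses are not given: they have to be found in the camera images.
- calc_center (a point): centre of the grey calculator, a slab 120 long, 70 wide, 12 mm thick (keys 2 mm proud), 0.14 kg. x axis along the length to the display end, y along the width, z out of the keys. At the start it stands on its short end in a rack slot, x up, keys to the robot's side, centre 68 and top 128 mm above the bench; the upper 80 mm are free to pinch by the thickness from above and draw straight up
- calc_foot (a point): middle of the calculator's short bottom edge on its back (the side without keys), 60 mm from the centre along -x and 6 mm along -z. When it leans back it stands on this edge
- plate_center (a point): centre of a bare metal plate with eight grey patches, 110 x 66 x 12 mm, standing in the rack's other slot, 100 mm from the calculator (which of the two is nearer to the robot varies), axes as the calculator's, top 118 mm above the bench. Leave it alone
- rack: light wooden rack fixed to the bench, 160 (its x) by 90 mm (its y), origin under its centre. Two slots 15 mm wide, 50 mm either side of its centre along x; slot floor 8, walls 48 mm high. Machines over 0.5 m tall flank the work space: one from x 0.48 m on at y 0.12 to 0.38, one from y -0.4 down (its camera reaches y -0.33 near x 0.55): swing in close to the base, not through them
- carton: blue carton lying on its side, loose, 0.55 kg, 52 mm deep (its x), 89 mm wide (its y), 70 mm high; origin at the centre of its underside. Its x axis points away from the robot, so the near long side is the face 26 mm along -x
- carton_front (a point): middle of the top edge of the carton's near long side, 70 mm above the bench; the calculator's back leans on this edge. Same axes as the carton

How it is judged (in metres and radians):
At the end, for the whole second after the job is handed in: calculator on the bench on its short end, display up, back resting on the carton's near long side, leaning back 8 to 41 deg, square to it within 17 deg and within 22 mm of its middle, at rest; carton upright and within 30 mm, metal plate within 20 mm of where they were (angle between calc_center's own z axis and vertical between 0.85 and 1.43 rad and angle between calc_center's own x axis and vertical below 0.75 rad and angle between the y axis of calc_center and the y axis of carton, either way round below 0.3 rad and y of calc_center in the frame of carton between -0.022 and 0.022 m and x of calc_center in the frame of carton below -0.02 m and height (world z) of calc_foot below 0.012 m and contact force between calculator and carton above 0.03 N and linear speed of calculator below 0.02 m/s and distance of carton from where it was at the start of the episode below 0.03 m and angle between carton's own z axis and vertical below 0.1 rad and distance of plate_center from where it was at the start of the episode below 0.02 m); the robot touches nothing.
It fails at once if the carton is tipped or shoved more than 50 mm (angle between carton's own z axis and vertical above 0.5 rad or distance of carton from where it was at the start of the episode above 0.05 m).
It fails at once if the metal plate is taken out of the rack (distance of plate_center from where it was at the start of the episode above 0.04 m).
It also fails if it takes over 42 s, if anything falls off the work surface, if the arm or the gripper's body presses on something with over 40 N, if the wrist force passes 120 N, or if a joint passes its speed limit or range.

## Working session

There is one attempt and no reset: what is moved stays moved. The work goes in short steps, Python scripts to look and compute and a tool call to move; the robot and the scene stay as the last step left them, time stands still between calls to the robot, and variables do not carry over. Pictures are saved under pics/ and viewed, at most 10 in all, crops included, and the job is handed in when it is done.

Besides the shell and the picture viewer there is one more tool, called after "Emit:" in YAML: its name, and indented under it one key for each argument. arm_command: Moves the arm, as the interface text tells. Its arguments: {"type":"object","properties":{"motion":{"type":"array","items":{"type":"array","items":{"type":"array","items":{"type":"number","minimum":-1,"maximum":1}}}},"fingers":{"type":"number"}},"required":["motion"]}

```bash
mkdir -p pics; python3 - <<'E'
from plant import readout,camera,camera_info
import cv2
print(readout.state())
for n in("scene","top"):
    cv2.imwrite(f"pics/{n}0.png",camera(n)[:,:,::-1]); print(n,camera_info(n))
E
```

```text
{'clock': 0.0, 'q': array([-7.43702961e+01,  1.36786675e+01, -8.16008933e-01,  7.55871514e+01,
        8.09672797e-04,  9.00011176e+01]), 'joint_velocities': array([-0.06146973, -0.01374419,  0.07326202,  0.03644568,  0.02082643,
       -0.12742412]), 'tau': array([-5.28827968e-04, -5.38781905e+01,  3.46437478e+01,  1.83471391e-02,
       -1.66347395e-04, -9.99771061e-06]), 'tcp_pos': array([ 0.14136003, -0.50527096,  0.30330489]), 'eef_rot': array([-1.79918172e+02, -8.08075793e-04,  1.56285851e+01]), 'contact_force': array([0.44097596, 0.51291356, 0.24806103]), 'torque': array([ 0.00851942,  0.0274059 , -0.05046212]), 'grip_force': 0.0, 'opening': 0.08567809771220145}
scene {'mtx': array([[491.32524028,   0.        , 312.46420317],
       [  0.        , 491.32524028, 239.43964252],
       [  0.        ,   0.        ,   1.        ]]), 'origin': array([-0.04965316, -0.43678763,  0.57913468]), 'orientation': array([-128.1071391 ,   -0.53330591,  -61.5321138 ])}
top {'mtx': array([[528.95277737,   0.        , 320.96701959],
       [  0.        , 528.95277737, 239.13976264],
       [  0.        ,   0.        ,   1.        ]]), 'origin': array([ 0.37394999, -0.103263  ,  0.90693281]), 'orientation': array([-167.07066806,    0.37112226,  -95.19042304])}
```

View pics/top0.png

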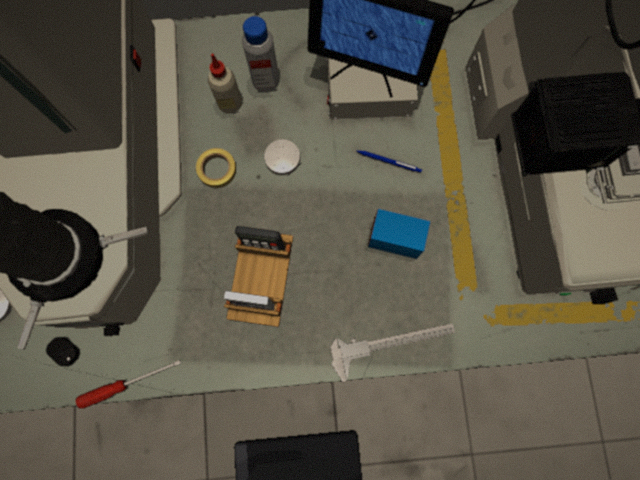

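View pics/scene0.png

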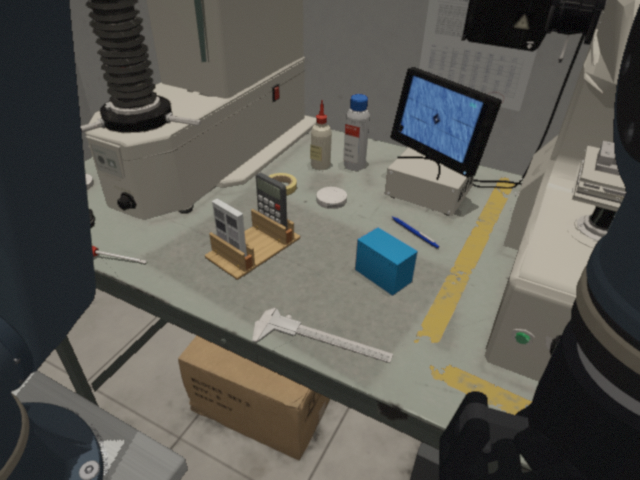

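The calculator (dark, with keys) is in the far slot at about (260,238) in the top view and (272,203) in the scene view. The plate is in the near slot. The carton is at about (399,233) in the top view. I'll enlarge both.

```bash
python3 - <<'E'
import cv2
a=cv2.imread("pics/top0.png")[195:335,215:440]; cv2.imwrite("pics/topc.png",cv2.resize(a,None,fx=3.5,fy=3.5,interpolation=cv2.INTER_CUBIC))
a=cv2.imread("pics/scene0.png")[160:300,200:425]; cv2.imwrite("pics/scenec.png",cv2.resize(a,None,fx=3.5,fy=3.5,interpolation=cv2.INTER_CUBIC))
E
```

```text
(no output)
```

View pics/topc.png

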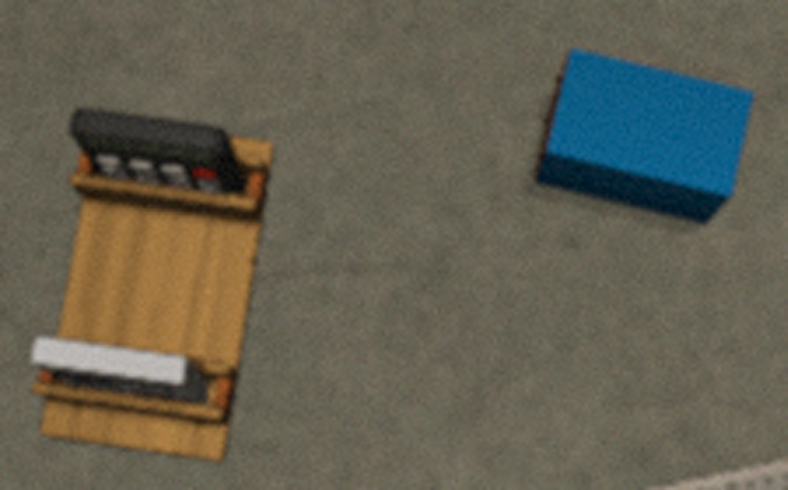

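View pics/scenec.png

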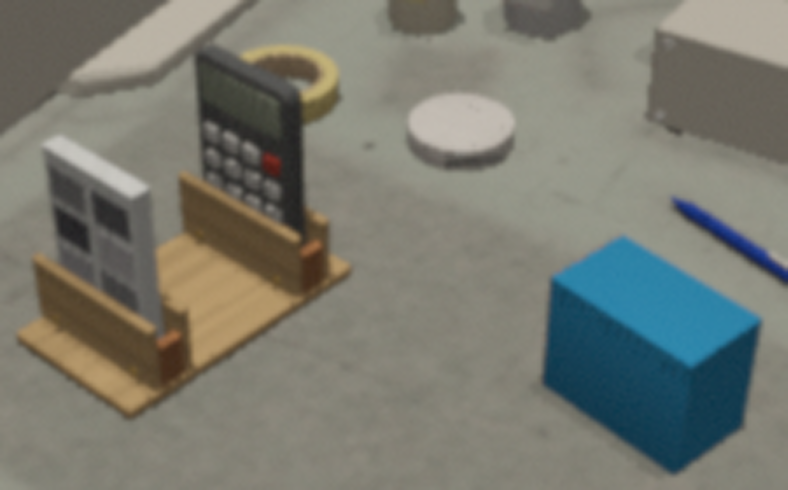

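The crops give clear corner positions for the carton, calculator and rack. I'll fit the poses with both cameras.

```bash
cat > h.py <<'E'
import numpy as np
from scipy.spatial.transform import Rotation as R
from scipy.optimize import least_squares
def proj(ci,P):
    r=R.from_euler('xyz',ci["orientation"],degrees=True)
    c=r.inv().apply(np.atleast_2d(P)-ci["origin"]); p=c@ci["mtx"].T
    return p[:,:2]/p[:,2:]
def world(p,L):
    c,s=np.cos(p[2]),np.sin(p[2]); L=np.array(L,float)
    return np.c_[p[0]+c*L[:,0]-s*L[:,1],p[1]+s*L[:,0]+c*L[:,1],L[:,2]]
def fit(obs,x0):
    "obs: list of (caminfo, local points, pixels)"
    f=lambda p:np.concatenate([(proj(ci,world(p,L))-px).ravel() for ci,L,px in obs])
    s=least_squares(f,x0); return s.x,f(s.x).reshape(-1,2)
E
cat > m.py <<'E'
from plant import camera_info
from h import *
np.set_printoptions(precision=4,suppress=True)
T,S=camera_info("top"),camera_info("scene")
t=lambda a:np.array(a)/3.5+[215,195]
s=lambda a:np.array(a)/3.5+[200,160]
h=[26,44.5,70]
C=lambda *a:[[x*.026,y*.0445,z*.07] for x,y,z in a]
LT=C((1,1,1),(1,-1,1),(-1,-1,1),(-1,1,1),(-1,1,0),(-1,-1,0)); pT=t([(571,50),(751,93),(732,197),(540,153),(538,181),(708,222)])
LS=C((1,1,1),(1,-1,1),(-1,-1,1),(-1,1,1),(-1,1,0),(-1,-1,0),(1,-1,0)); pS=s([(624,238),(760,321),(690,366),(553,281),(545,385),(674,472),(741,428)])
for o in([(T,LT,pT)],[(S,LS,pS)],[(T,LT,pT),(S,LS,pS)]):
    p,r=fit(o,[.5,-.2,0]);print("carton",p,np.degrees(p[2]),abs(r).max())
print(r)
# calculator: local x thickness (away), y width; top face z .128
LT=[[.006,.035,.128],[.006,-.035,.128],[-.006,-.035,.128],[-.006,.035,.128]]; pT=t([(72,109),(228,127),(235,160),(76,140)])
LS=[[-.006,.035,.128],[-.006,-.035,.128]]; pS=s([(195,54),(297,104)])
for o in([(T,LT,pT)],[(T,LT,pT),(S,LS,pS)]):
    p,r=fit(o,[.4,.05,0]);print("calc",p,np.degrees(p[2]),r)
LT=[[-.08,.045,.008],[-.08,-.045,.008],[.08,-.045,.008]]; pT=t([(41,433),(222,458),(272,140)])
LS=[[-.08,.045,.008],[.08,-.045,.008]]; pS=s([(20,335),(350,267)])
p,r=fit([(T,LT,pT),(S,LS,pS)],[.4,.05,0]);print("rack",p,np.degrees(p[2]),r,world(p,[[.05,0,0]]))
E
python3 m.py
```

```text
carton [ 0.5696 -0.2459 -0.3315] -18.993859403002187 1.610786916771474
carton [ 0.5708 -0.2469 -0.3489] -19.989545900447613 1.8467893859074707
carton [ 0.57   -0.2465 -0.3382] -19.380020671138194 2.0008736719945546
[[-0.2753 -1.1803]
 [ 1.453  -0.7253]
 [ 0.4238 -0.2058]
 [ 1.4714 -0.7323]
 [-1.3634  0.2914]
 [-0.1296  0.7583]
 [-0.9792 -1.1131]
 [ 0.8722 -0.4512]
 [ 0.2115  0.5825]
 [-1.4282 -1.1903]
 [-1.7002  0.2139]
 [-0.0883  2.0009]
 [ 0.5342  0.3534]]
calc [ 0.5703 -0.0211 -0.2045] -11.715565149592313 [[ 0.8121  0.8122]
 [ 1.8688  0.682 ]
 [-1.1631 -1.0807]
 [-1.5111 -0.4169]]
calc [ 0.5705 -0.0221 -0.2005] -11.485604861713142 [[ 1.4319  0.6666]
 [ 2.5114  0.3568]
 [-0.4865 -1.4046]
 [-0.8577 -0.56  ]
 [-1.4294 -0.5963]
 [-1.6628 -1.1451]]
rack [ 0.5251 -0.0069 -0.228 ] -13.065041453565366 [[-0.1654  0.0556]
 [ 0.7979  0.2821]
 [ 0.648  -0.5798]
 [-1.8476 -0.6099]
 [ 0.642  -0.8162]] [[ 0.5738 -0.0182  0.    ]]
```

Emit:
arm_command:
  motion:
    - [[0.165,-0.293,0,-0.5],[0.165,-0.293,0,-0.5],[0.165,-0.293,0,-0.5],[0.165,-0.293,0,-0.5],[0.165,-0.293,0,-0.5],[0.165,-0.293,0,-0.5],[0.165,-0.293,0,-0.5],[0.165,-0.293,0,-0.5],[0.165,-0.293,0,-0.5],[0.493,-0.478,0,-1],[0.493,-0.478,0,-1],[0.493,-0.478,0,-1],[0.493,-0.478,0,-1],[0.493,-0.478,0,-1],[0.493,-0.478,0,-1],[0.493,-0.478,0,-1],[0.493,-0.478,0,-1],[0.493,-0.478,0,-1],[0.493,-0.478,0,-1]]
  fingers: 1

```text
clock: 1.68
tcp_pos: [0.4011, -0.0616, 0.3033]
eef_rot: [-179.9, 0.1, 45.6]
contact_force: [-0.7, -0.7, -0.3]
opening: 0.0853
grip_force: 0.0
```

Emit:
arm_command:
  motion:
    - [[0.192,0.12,0,-1],[0.192,0.12,0,-1],[0.192,0.12,0,-1],[0.192,0.12,0,-1],[0.192,0.12,0,-1],[0.192,0.12,0,-1],[0.192,0.12,0,-1],[0.192,0.12,0,-1],[0.192,0.12,0,-1]]

```text
clock: 2.43
tcp_pos: [0.5648, -0.0218, 0.3046]
eef_rot: [180.0, -0.0, 75.5]
contact_force: [0.1, 0.2, 0.5]
opening: 0.0853
grip_force: 0.0
```

```bash
python3 - <<'E'
from plant import readout,camera,camera_info
import cv2,numpy as np
s=readout.state();ci=camera_info("wrist");im=camera("wrist")
print(s["tcp_pos"],s["eef_rot"],ci)
cv2.imwrite("pics/w1.png",im[:,:,::-1])
from h import *
for z in(.128,):print(proj(ci,world([.572,-.020,-np.radians(12.5)],[[.006,.035,z],[.006,-.035,z],[-.006,-.035,z],[-.006,.035,z]])))
print(proj(ci,world([.57,-.2465,-np.radians(19.4)],[[.026,.0445,.07],[.026,-.0445,.07],[-.026,-.0445,.07],[-.026,.0445,.07]])))
E
```

```text
[ 0.56475302 -0.02175603  0.30455328] [ 1.79980645e+02 -3.81879600e-03  7.54826993e+01] {'mtx': array([[357.64271575,   0.        , 317.72008169],
       [  0.        , 357.64271575, 238.36104372],
       [  0.        ,   0.        ,   1.        ]]), 'origin': array([0.58188479, 0.04706277, 0.37479577]), 'orientation': array([ 1.63431519e+02, -6.20777681e-02, -1.45478290e+01])}
[[334.82852868 180.85479339]
 [336.91084092 275.42640798]
 [320.76715072 275.96908317]
 [317.37570355 181.48375265]]
[[408.16944217 384.41936457]
 [395.31647712 453.36382433]
 [347.5810902  450.2017445 ]
 [357.13584024 380.78575584]]
```

View pics/w1.png

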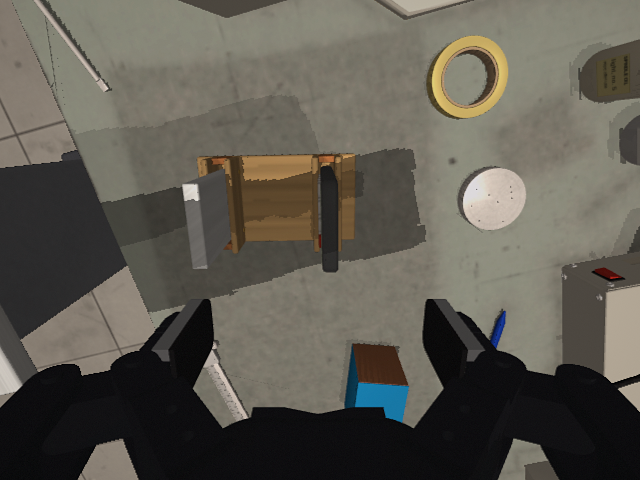

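The wrist view shows the calculator top at rows 167–271, about column 330, centred between the fingers. That is about 2 mm off the fit. The carton's near corner is at (357,379), which matches. Descending to pinch.

Emit:
arm_command:
  motion:
    - [[0.007,0.0096,0,-0.05],[0.007,0.0096,0.04,-0.05],[0.007,0.0096,0.08,-0.05],[0.007,0.0096,0.12,-0.05],[0.007,0.0096,0.15,-0.05],[0.007,0.0096,0.17,-0.05],[0.007,0.0096,0.19,-0.05],[0.007,0.0096,0.19,-0.05],[0.007,0.0096,0.19,-0.05]]

```text
clock: 3.23
tcp_pos: [0.5741, -0.0172, 0.1614]
eef_rot: [-179.9, 0.0, 77.2]
contact_force: [-0.3, 1.0, 0.7]
opening: 0.0854
grip_force: 0.0
```

Emit:
arm_command:
  motion:
    - [[0,0,0,0],[0,0,0,0],[0,0,0,0],[0,0,0,0],[0,0,0,0],[0,0,0,0],[0,0,0,0],[0,0,0,0],[0,0,0,0],[0,0,0,0],[0,0,0,0],[0,0,0,0]]
  fingers: 0

```text
clock: 4.23
tcp_pos: [0.5745, -0.0174, 0.1618]
eef_rot: [180.0, -0.0, 77.1]
contact_force: [-0.1, 0.7, 5.7]
opening: 0.0113
grip_force: 59.2
```

Emit:
arm_command:
  motion:
    - [[0,0,-0.01,0],[0,0,-0.03,0],[0,0,-0.06,0],[0,0,-0.09,0],[0,0,-0.12,0],[0,0,-0.14,0],[0,0,-0.14,0],[0,0,-0.14,0]]

```text
clock: 4.9
tcp_pos: [0.5743, -0.0174, 0.2666]
eef_rot: [180.0, -0.0, 77.1]
contact_force: [-0.4, 0.6, -1.6]
opening: 0.0109
grip_force: 59.1
```

```bash
python3 - <<'E'
from plant import readout,camera,camera_info
import cv2,numpy as np
s=readout.state();print(s["tcp_pos"],s["contact_force"],s["opening"],s["eef_rot"])
a=camera("scene");cv2.imwrite("pics/s2.png",a[60:360,150:550,::-1].repeat(2,0).repeat(2,1))
E
```

```text
[ 0.57434275 -0.01739804  0.26662491] [-0.35166988  0.6179422  -1.55113588] 0.010924446453534294 [ 1.79955330e+02 -1.42276377e-02  7.71287476e+01]
```

View pics/s2.png

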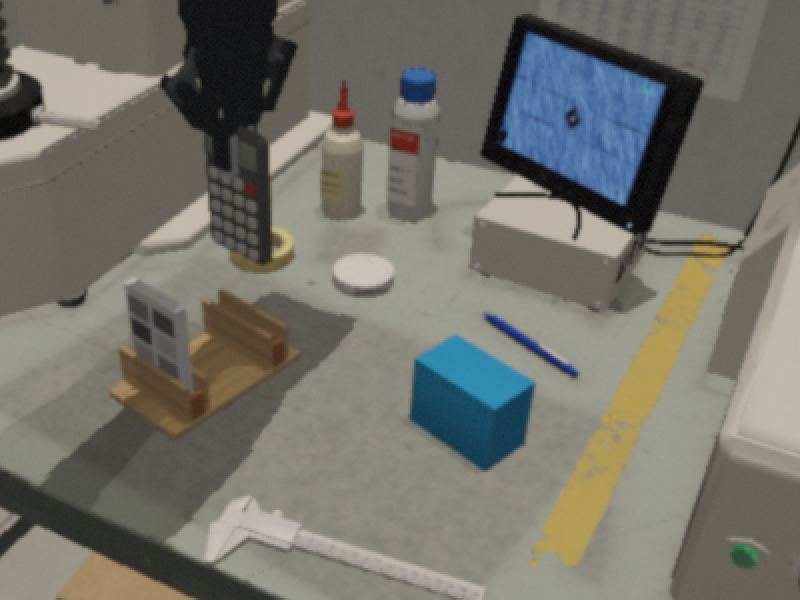

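The calculator is held upright with its keys towards the robot; its bottom front corners are at about (211,233) and (248,262) in the crop. The plate and carton haven't moved. Next I'll check its offset across the width in the hand.

```bash
python3 - <<'E'
from plant import camera_info
from h import *
S=camera_info("scene")
p=[.5743,-.0174,-np.radians(12.9)]
L=[[-.006,.035,.113],[-.006,-.035,.113],[.006,-.035,.113],[-.006,.035,.233],[-.006,-.035,.233],[.006,-.035,.233]]
print((proj(S,world(p,L))-[150,60])*2)
for o in(-.005,.005):print(o,(proj(S,world(p,np.array(L[:3])+[0,o,0]))-[150,60])*2)
import cv2
im=cv2.imread("pics/s2.png")[100:280,180:300];cv2.imwrite("pics/s2c.png",cv2.resize(im,None,fx=3.3,fy=3.3,interpolation=cv2.INTER_CUBIC))
# preplace pose
c=np.array([.57,-.2465,-np.radians(19.4)]);print(world(c,[[-.026-.031,0,0]]))
E
```

```text
[[208.16761821 240.44175665]
 [263.6427373  268.7114768 ]
 [273.19390573 263.18584075]
 [198.92300115 116.07895507]
 [259.23410587 141.27866031]
 [269.72322233 136.3874022 ]]
-0.005 [[211.98055193 242.38480014]
 [267.78514523 270.82241797]
 [277.33059307 265.26267195]]
0.005 [[204.37669953 238.50993186]
 [259.52525409 266.61323708]
 [269.08190329 261.12140264]]
[[ 0.51623631 -0.22756682  0.        ]]
```

View pics/s2c.png

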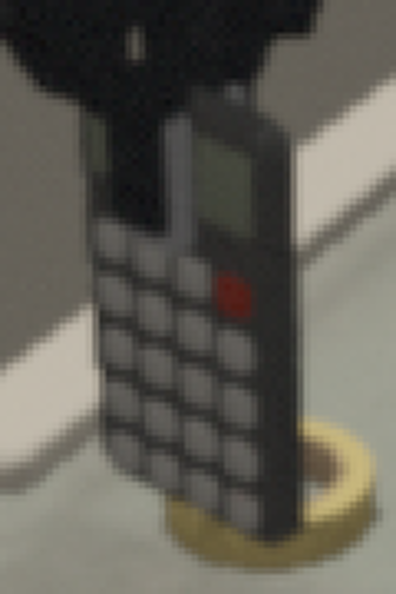

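Emit:
arm_command:
  motion:
    - [[-0.02,-0.001,0,0.02],[-0.06,-0.003,0,0.05],[-0.1,-0.005,0,0.08],[-0.14,-0.007,0,0.11],[-0.18,-0.009,0,0.14],[-0.22,-0.011,0,0.17],[-0.26,-0.013,0,0.2],[-0.28,-0.0146,0,0.217],[-0.29,-0.0146,0,0.217],[-0.29,-0.0146,0,0.217],[-0.29,-0.0146,0,0.217]]

```text
clock: 5.87
tcp_pos: [0.5149, -0.2266, 0.2654]
eef_rot: [-179.9, -0.0, 70.6]
contact_force: [-0.1, 0.2, -1.5]
opening: 0.0111
grip_force: 59.0
```

```bash
python3 - <<'E'
from plant import readout,camera,camera_info
import cv2,numpy as np
from h import *
s=readout.state();print(s["tcp_pos"],s["contact_force"],s["opening"],s["eef_rot"])
c=[.57,-.2465,-np.radians(19.4)]
d=s["tcp_pos"]-[.57,-.2465,0];cs,sn=np.cos(c[2]),np.sin(c[2])
print("in carton",cs*d[0]+sn*d[1],-sn*d[0]+cs*d[1])
a=np.hstack([camera("top")[170:320,300:450],camera("scene")[150:300,300:450]])
cv2.imwrite("pics/t3.png",cv2.resize(a[:,:,::-1],None,fx=2.6,fy=2.6,interpolation=cv2.INTER_CUBIC))
E
```

```text
[ 0.51493637 -0.22656432  0.26544423] [-0.09501779  0.16096916 -1.53537324] 0.011099172652422312 [-1.79904936e+02 -3.75909305e-02  7.06108577e+01]
in carton -0.05855912064356088 0.0005137914371680513
```

View pics/t3.png

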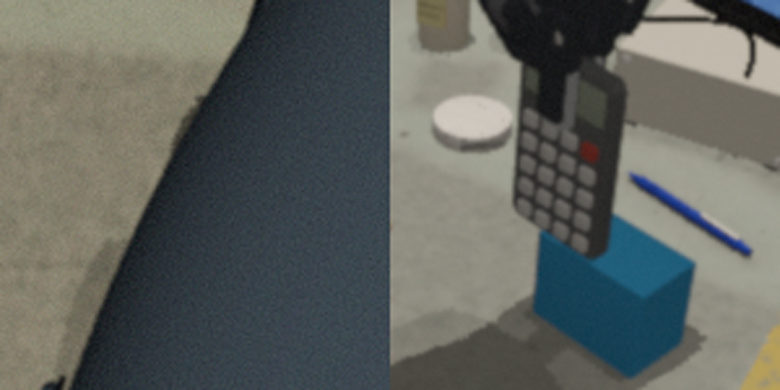

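The top view is blocked by the arm. The scene view shows the calculator upright in front of the carton and parallel to it. Lowering it to the bench.

Emit:
arm_command:
  motion:
    - [[0,0,0.03,0],[0,0,0.06,0],[0,0,0.09,0],[0,0,0.12,0],[0,0,0.135,0],[0,0,0.141,0],[0,0,0.144,0],[0,0,0.146,0],[0,0,0.147,0],[0,0,0.147,0]]

```text
clock: 6.8
tcp_pos: [0.5156, -0.2269, 0.1569]
eef_rot: [179.9, -0.0, 70.6]
contact_force: [0.8, 0.9, -1.7]
opening: 0.0113
grip_force: 58.9
```

Emit:
arm_command:
  motion:
    - [[0,0,0.001,0],[0,0,0.002,0],[0,0,0.003,0],[0,0,0.004,0],[0,0,0.004,0],[0,0,0.004,0]]

```text
clock: 7.3
tcp_pos: [0.5153, -0.2271, 0.1538]
eef_rot: [180.0, 0.0, 70.6]
contact_force: [-1.6, 0.9, 4.9]
opening: 0.0115
grip_force: 59.9
```

The wrist force shows it has touched the bench. I'll open to about 32 mm so the fingers cage it.

Emit:
arm_command:
  motion:
    - [[0,0,0,0],[0,0,0,0],[0,0,0,0],[0,0,0,0],[0,0,0,0],[0,0,0,0],[0,0,0,0],[0,0,0,0]]
  fingers: 0.38

```text
clock: 7.97
tcp_pos: [0.5151, -0.227, 0.1531]
eef_rot: [-180.0, -0.0, 70.6]
contact_force: [0.1, -0.5, 0.5]
opening: 0.0322
grip_force: 0.0
```

Emit:
arm_command:
  motion:
    - [[0,0.006,0,0],[0,0.011,0,0],[0,0.015,0,0],[0,0.019,0,0],[0,0.022,0,0],[0,0.025,0,0],[0,0.028,0,0],[0,0.031,0,0],[0,0.034,0,0],[0,0.037,0,0],[0,0.04,0,0],[0,0.043,0,0],[0,0.046,0,0],[0,0.049,0,0],[0,0.049,0,0],[0,0.049,0,0]]

```text
clock: 9.3
tcp_pos: [0.5498, -0.2392, 0.1531]
eef_rot: [-180.0, -0.0, 70.6]
contact_force: [0.7, -0.1, 0.4]
opening: 0.0325
grip_force: 0.0
```

```bash
python3 - <<'E'
from plant import readout,camera,camera_info
import cv2,numpy as np
s=readout.state();print(s["tcp_pos"],s["contact_force"],s["opening"],s["eef_rot"])
a=np.hstack([camera("scene")[150:300,300:450],camera("wrist")[200:480:2,160:480:2][:140,:].repeat(1,0) if 0 else cv2.resize(camera("wrist"),(200,150))])
cv2.imwrite("pics/s4.png",cv2.resize(a[:,:,::-1],None,fx=2.28,fy=2.28,interpolation=cv2.INTER_CUBIC))
E
```

```text
[ 0.54984455 -0.23919144  0.15307707] [ 0.66747046 -0.1227097   0.42812623] 0.03248633095934115 [-1.79990980e+02 -4.47243452e-03  7.06204920e+01]
```

View pics/s4.png

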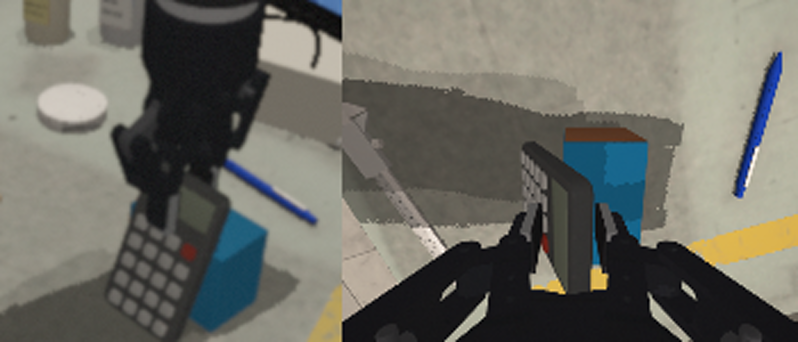

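The calculator is leaning back between the fingers and is at or nearly at the carton edge. Opening wider frees it, then I'll go straight up.

Emit:
arm_command:
  motion:
    - [[0,0,0,0],[0,0,0,0],[0,0,0,0],[0,0,0,0],[0,0,0,0],[0,0,0,0],[0,0,0,0],[0,0,-0.01,0],[0,0,-0.03,0],[0,0,-0.06,0],[0,0,-0.1,0],[0,0,-0.14,0],[0,0,-0.18,0],[0,0,-0.2,0],[0,0,-0.2,0]]
  fingers: 0.68

```text
clock: 10.65
tcp_pos: [0.5508, -0.2396, 0.3079]
eef_rot: [179.6, 0.0, 70.6]
contact_force: [0.5, -0.7, -0.1]
opening: 0.058
grip_force: 0.0
```

```bash
python3 - <<'E'
from plant import readout,camera,camera_info
import cv2,numpy as np
from h import *
s=readout.state();print(s["tcp_pos"],s["contact_force"],s["opening"],s["eef_rot"])
W=camera_info("wrist");w=camera("wrist")
print(proj(W,world([.57,-.2465,-np.radians(19.4)],[[.026,.0445,.07],[.026,-.0445,.07],[-.026,-.0445,.07],[-.026,.0445,.07]])))
a=np.hstack([cv2.resize(camera("scene")[150:300,300:450],(400,400)),w[80:480,170:570]])
cv2.imwrite("pics/s5.png",a[:,:,::-1])
E
```

```text
[ 0.55081359 -0.23961702  0.30791511] [ 0.48018352 -0.65222555 -0.10632762] 0.05804088874021082 [1.79617614e+02 2.34551660e-02 7.06195702e+01]
[[370.87759107 164.41752411]
 [366.78415156 262.9781766 ]
 [310.17613067 263.13680645]
 [309.52289949 164.46944492]]
```

View pics/s5.png

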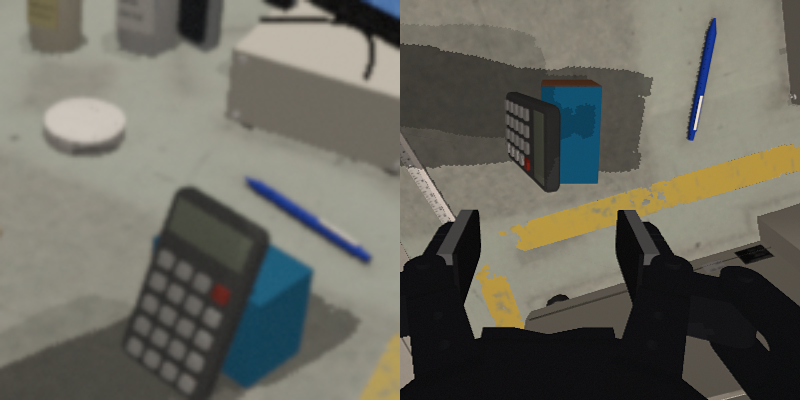

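The calculator stands free, leaning on the carton, and the carton's corners match the prediction, so it hasn't moved. I'll check lateral centring and lean by projecting the expected pose.

```bash
python3 - <<'E'
from plant import camera_info
from h import *
W=camera_info("wrist");c=[.57,-.2465,-np.radians(19.4)]
for lean in(15,20,25):
    a=np.radians(lean); f=-.026-.07*np.tan(a)
    # back top corners, foot front corners
    L=[[f+.12*np.sin(a),y,.12*np.cos(a)] for y in(.035,-.035)]+[[f-.012*np.cos(a),y,.012*np.sin(a)] for y in(.035,-.035)]
    print(lean,(proj(W,world(c,L))+[230,-80]).round(0).tolist())
E
```

```text
15 [[558.0, 104.0], [558.0, 194.0], [513.0, 89.0], [515.0, 155.0]]
20 [[563.0, 104.0], [562.0, 193.0], [507.0, 89.0], [509.0, 155.0]]
25 [[566.0, 103.0], [565.0, 191.0], [500.0, 89.0], [503.0, 155.0]]
```

The observed corners, top back (560,105) and (557,191) and foot (505,92) and (508,155), match a lean of about 20°, centred and square. Handing in.

```bash
python3 -c "
from plant import ctrl
print(ctrl.job_done())"
```

```text
the job is handed in; nothing more can be done
None
```

The calculator is propped against the middle of the carton's near long side, square to it and leaning about 20° by the last wrist picture. The carton has not moved and the plate was left alone; I handed the job in at about 11 s, and no verdict was returned.

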